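# Gauge a set-up block against a flip stop

### The job

On the gauging fixture, flip the red stop down onto the bed, then move the drilled steel block along the fence until it rests against the red stop, square to the fence and close up to it. Then flip the red stop fully up and back again, leaving the block where it was gauged.

Things in the scene. Friction and masses are not known exactly. Their poses are not given: they have to be found in the camera images.
- gauge_fixture: Fixed aluminium bed plate 125x300x12 mm (x,y,z), dark fence on its far +x edge, 22 mm above the bed. Origin: centre of underside; x across the bed to the fence, y along it. Bed top z=12, fence front face x=37.5, fence top z=34 mm. Two like flip stops, red and blue, sit on the fence 90 to 120 mm either side of the middle, either on either side; both start up. Use the red.
- block: Loose steel set-up block with six holes in its top, 51x76x25 mm (own x,y,z), 0.6 to 0.9 kg. Origin: centre of underside. Starts flat on the bed about midway between the stops, its 76 mm length (own y) across the bed within 3 degrees, one end 1 to 6 mm from the fence, its 51 mm side along the fence. In place, its centre is 31.5 mm along y from the red stop's origin, towards the middle.
- red_stop: Red stop's fixed carrier. Origin: on the hinge pin, 49 mm above the cart; axes as the fixture's (x to the rear, y along pin and fence). Reaches 35 mm to the rear, 17 mm each side, 3 mm up. On the pin turns a red bar, 62 mm long from the pin, 12 mm wide (y, centred), 14 mm thick. Down, it slopes 25 degrees down to the front over the bed; up, it leans 15 degrees back (end 16 mm behind, 60 mm above the pin).
- red_ball (a point): Centre of the red 16 mm ball on the end of the red stop's thumb lever, an 8 mm steel rod fixed to the bar at right angles; 45 mm from the pin. With the bar down the lever stands up (ball 19 mm in front of and 41 mm above the pin); with the bar up it points to the rear, 15 degrees below level.
- red_stop_leaf (a joint): Angle of the red bar with its lever: 0 = fully down, 2.27 rad = fully up and back. Turns with well under 1 N and tips over by its own weight: below about 1.1 rad it falls fully down, above about 1.35 it falls fully up. Push the standing bar to the front from behind to flip it down; push the standing lever to the rear from the front to flip it up. It cannot move along the fence.
Things that resemble listed ones, but are neither listed nor needed, are in the scene too. What is shaped like the block but pink or purple is not meant.

How it is judged:
On the way, in this order (a step that is already met when the one before it is completed fails the run):
1. the red stop is flipped fully down (within 0.15 rad) (value of joint red_stop_leaf below 0.15 rad), for 0.2 s.
2. with the red stop still down, the block is against its side (within 11 mm), flat on the bed, its end within 13 mm of the fence and square to it within 10 degrees (value of joint red_stop_leaf below 0.15 rad and (y of block in the frame of red_stop between 0.02 and 0.0425 m or y of block in the frame of red_stop between -0.0425 and -0.02 m) and x of block in the frame of gauge_fixture between -0.0165 and 0.008 m and z of block in the frame of gauge_fixture between 0.007 and 0.018 m and angle between the y axis of block and the x axis of gauge_fixture, either way round below 0.18 rad), for 0.2 s.
At the end, for the whole second after the job is handed in: The red stop is flipped up and back again (beyond 2.0 rad), and the block lies still, flat on the bed at the gauged place: its side within 11 mm of the red bar's gauging face as that was when down, its end within 13 mm of the fence, square to it within 10 degrees (value of joint red_stop_leaf above 2 rad and (y of block in the frame of red_stop between 0.02 and 0.0425 m or y of block in the frame of red_stop between -0.0425 and -0.02 m) and x of block in the frame of gauge_fixture between -0.0165 and 0.008 m and z of block in the frame of gauge_fixture between 0.007 and 0.018 m and angle between the y axis of block and the x axis of gauge_fixture, either way round below 0.18 rad and linear speed of block below 0.01 m/s); the robot touches nothing.
It also fails if it takes over 46 s, if anything falls off the work surface, if the arm or the gripper's body presses on something with over 40 N, if the wrist force passes 120 N, or if a joint passes its speed limit or range.

### The arm

A 6-joint arm with a two-finger parallel gripper is mounted at the origin on a cart in front of the work surface, level with it; the furniture and walls round the work are solid. World frame = base frame: x ahead of the robot, y to its left, z up, the work surface at z = 0. Lengths are in m, angles in rad, forces in N, time in s.
With the tool pointing down it reaches from about 0.275 to 0.725 m from the base axis. Payload 15.9 kg.
Tool frame: the origin (TCP) lies on the front face of the gripper's body, between the roots of the fingers; the fingertips stand 73 mm ahead of it and the grasp point (between the pads) lies 54 mm ahead of it (grasp_offset is the distance from the TCP to the grasp point, in m); z points along the fingers, y is the line along which they close (so a half turn about z gives the same grasp; the last joint's range is limited). The gripper opens to 85 mm and grips with 20 to 120 N. Pads are 22 mm wide; open, the fingers measure 114 mm over their backs; the gripper's body (76 mm by 85 mm) begins 54 mm behind the grasp point. The pads swing forward as they close: fully open they stand 13 mm farther back than shut.
Start: joints at [0, 0.213, -0.034, 1.323, 0, 1.571], TCP at [0.5, -0, 0.304] pointing down, gripper open.
Joint ranges: [-2.98, 2.98], [-0.74, 1.72], [-1.14, 1.35], [-2.1, 2.04], [-1.57, 1.44], [-3.14, 3.14]. Speed limits (rad/s): [1.89, 1.89, 2.39, 2.57, 3.14, 3.14].

### API

Orientations are given as a 3x3 rotation matrix whose columns are the frame's x, y, z axes.
In Python, from rig import get_state, snapshot, camera_info, close_job, grasp_offset gives the robot as it stands.
- The arm moves only by the tool apply_moves, never from a script. Its argument "commands" is a list of rows, each a list of 7 numbers: the shift along the tool's x, y, z in m, then the turn, a rotation vector about the tool's x, y, z in degrees, then the finger opening in m, from 0 to 0.0854. In form: [[tx, ty, tz, ax, ay, az, jaw], ...]. A call has 1 to 12 rows; each row is the pose to reach, as a shift and turn from the pose commanded when the call began, along the tool's axes at that moment; what a row does not reach only later rows make up. A row lasts 1/8 s, in which the tool goes at most 62.5 mm and 10.7 degrees, less where a joint would pass 70% of its speed; a pose out of reach is approached as far as the arm can. A call with a gripper value outside its range is refused whole. The fingers move at their own pace and stop on an object; "squeeze" is the grip in N (left out, the last holds). Time passes only in rows, so rows that repeat a pose let the fingers close. It gives the time, the measured TCP pose, the force, the opening and the grip force at its end, in the units of the state.
- get_state(): the state, without advancing time (a new reading comes with each control period).
- snapshot(name): name is "scene" or "side" or "wrist"; returns (picture, depth): 400x640x3 uint8, red, green, blue; 400x640 float32, m along the optical axis (not along the pixel's ray), 0 where there is no reading.
- camera_info(name): a dict with "vfov" (degrees; the focal length in pixels is half the picture's height over the tangent of half this angle, whatever the lens; pixels are square), "cx", "cy" (the principal point, pixels), "rvec" (rotation vector, rad) and "tvec" (3), from world to camera coordinates, as OpenCV has them. Camera axes: x right, y down, z forward; pixel columns grow to the right and rows downward; lengths in m; the calibration is good to about 2 mm. A picture is of the moment at which its call begins: read the wrist's pose just before it. camera_info takes no time and is no camera call; for the wrist camera it gives the pose at the moment of the call.
- close_job(): hands the job in; it is judged then, once.
The state is a dict: "time": time; "joint_positions": joint angles; "qd": joint speeds; "tau": joint torques, N m; "position": TCP position; "orientation": TCP orientation; "wrist_force": force on the tool from outside, world axes, zero at the start; "wrist_torque": the same for the moment, N m; "width": finger opening in m; "grasp_force": force on a finger pad.
Only numpy, scipy, OpenCV 4.12 (cv2) and the standard library are available. Lean on these libraries where they do the work, as an engineer would, in place of code of your own. Each camera call takes 0.05 s, during which the arm holds its last target. There are 200 camera calls.

## Working session

There is one attempt and no reset: what is moved stays moved. The work goes in short steps, Python scripts to look and compute and a tool call to move; the robot and the scene stay as the last step left them, time stands still between calls to the robot, and variables do not carry over. Pictures are saved under pics/ and viewed, at most 10 in all, crops included, and the job is handed in when it is done.

Besides the shell and the picture viewer there is one more tool, called after "Call:" as name(argument=value, ...) on one line, values as JSON. apply_moves: Moves the arm, as the interface text tells. Its arguments: {"type":"object","properties":{"commands":{"type":"array"},"squeeze":{"type":"number"}},"required":["commands"]}

```bash
mkdir -p pics
cat > h.py <<'E'
import numpy as np, cv2
from rig import *
def cam(n):
    c=camera_info(n); f=200/np.tan(np.radians(c["vfov"])/2)
    R=cv2.Rodrigues(np.array(c["rvec"],float))[0]; return f,c["cx"],c["cy"],R,np.array(c["tvec"],float).ravel()
def cloud(n,d,c=None):
    f,cx,cy,R,t=c or cam(n)
    v,u=np.mgrid[0:400,0:640]
    P=np.stack([(u-cx)/f*d,(v-cy)/f*d,d],-1)
    return (P-t)@R
def onplane(c,u,v,z):
    f,cx,cy,R,t=c; o=-R.T@t; r=R.T@np.array([(u-cx)/f,(v-cy)/f,1]); return o+r*(z-o[2])/r[2]
E
python3 - <<'E'
from h import *
s=get_state();print(s["position"],s["orientation"],s["time"])
for n in("scene","side"):
    p,d=snapshot(n);np.savez(n,p=p,d=d);cv2.imwrite(f"pics/{n}.png",p[...,::-1])
    print(n,camera_info(n),(d>0).mean())
    W=cloud(n,d);h=cv2.cvtColor(p,cv2.COLOR_RGB2HSV);
    m=(((h[...,0]<8)|(h[...,0]>172))&(h[...,1]>140)&(h[...,2]>60)).astype(np.uint8)
    k,l,st,ce=cv2.connectedComponentsWithStats(m)
    for i in range(1,k):
        if st[i,4]>15:
            q=W[(l==i)&(d>0)];print(st[i],q.mean(0).round(3) if len(q) else 0)
E
```

```text
[4.99755148e-01 1.71367144e-06 3.03421842e-01] [[-1.14247190e-06  9.99999411e-01 -1.08520126e-03]
 [ 1.00000000e+00  1.13513871e-06 -6.75805707e-06]
 [-6.75682124e-06 -1.08520126e-03 -9.99999411e-01]] 0.0
scene {'vfov': 51.087773443044235, 'cx': 323.4197538533829, 'cy': 197.21927773604534, 'rvec': array([ 2.05722116, -1.07941064,  0.51709687]), 'tvec': array([-0.35673165,  0.33680562,  0.57101898])} 0.99382421875
[489   2  25  17 236] [ 1.245 -0.148  0.304]
[543  13  21  18 178] [ 1.229 -0.282  0.303]
[  0  19   8  23 112] [ 0.821  1.946 -0.053]
[560  65  11  13  84] [ 1.314 -0.345  0.156]
[340 177  13  30 161] [ 0.601 -0.077  0.08 ]
[518 199  24  14 111] [ 0.807 -0.4    0.053]
[ 449  233   49   75 1460] [ 1.123 -0.321 -0.509]
side {'vfov': 56.357189666507324, 'cx': 328.0333623303644, 'cy': 194.91389957393966, 'rvec': array([ 0.66735495, -2.55330823,  1.23728694]), 'tvec': array([0.47741961, 0.2678528 , 0.65202196])} 0.9957578125
[ 0  0  6  4 23] [1.358 0.078 0.439]
[287   1  13  10  42] [ 1.157 -0.803  0.292]
[165  29  20  12 158] [ 1.232 -0.27   0.303]
[125  34  21  20 200] [ 1.245 -0.138  0.306]
[314  54  19  24 254] [ 0.983 -0.719  0.112]
[181  68   7   7  39] [ 1.316 -0.34   0.154]
[317 176  12  26 141] [ 0.605 -0.072  0.08 ]
[308 194   5   5  16] [ 0.642 -0.075  0.041]
[195 211  58  58 442] [ 1.177 -0.241 -0.481]
```

View pics/scene.png

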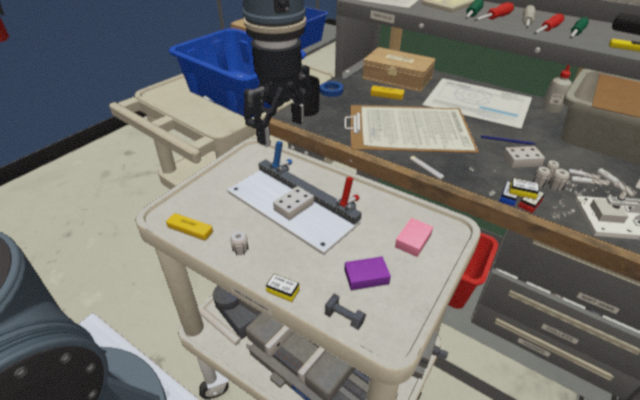

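View pics/side.png

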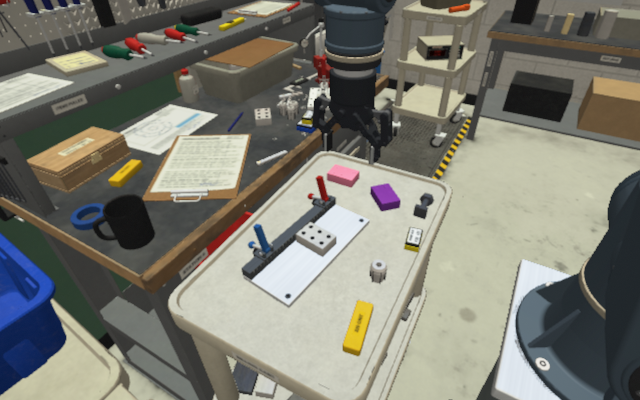

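The scene view shows the red stop, standing, at about (346,190) and the blue one at (278,155). The drilled block is between them at (293,202). Next I'll measure the fixture and block from the depth data.

Run:
```python
from h import *
for n,roi in(("scene",(225,135,370,250)),("side",(235,170,375,305))):
    z=np.load(n+".npz");p,d=z["p"],z["d"];W=cloud(n,d);h=cv2.cvtColor(p,cv2.COLOR_RGB2HSV)
    R=np.zeros((400,640),bool);R[roi[1]:roi[3],roi[0]:roi[2]]=1;R&=d>0
    H,S,V=h[...,0].astype(int),h[...,1],h[...,2]
    red=R&((H<8)|(H>172))&(S>120)&(V>60);blu=R&(H>100)&(H<125)&(S>130)&(V>50)
    for nm,m in(("red",red),("blue",blu)):
        q=W[m];print(n,nm,len(q),q.mean(0).round(4))
        for a in np.arange(.03,.13,.01):
            b=q[(q[:,2]>a)&(q[:,2]<=a+.01)]
            if len(b):print("  z%.2f"%a,len(b),b.mean(0).round(4),b[:,0].min().round(3),b[:,0].max().round(3))
    dark=R&(V<95)&(S<90)&(W[...,2]>.028)&(W[...,2]<.038)
    q=W[dark][:,:2]
    r=cv2.minAreaRect(q.astype(np.float32)*1000);print("fence top",len(q),r)
    l=cv2.fitLine(q.astype(np.float32),cv2.DIST_HUBER,0,.001,.001).ravel();print(l)
    bl=R&(V>110)&(S<60)&(W[...,2]>.033)&(W[...,2]<.041)
    bl=cv2.morphologyEx(bl.astype(np.uint8),cv2.MORPH_CLOSE,np.ones((5,5)))
    k,L,st,c=cv2.connectedComponentsWithStats(bl);i=1+st[1:,4].argmax();q=W[L==i]
    print("block",st[i],np.median(q[:,2]),cv2.minAreaRect(q[:,:2].astype(np.float32)*1000))
    bed=R&(V>150)&(S<40)&(W[...,2]>.008)&(W[...,2]<.016);q=W[bed]
    print("bed",len(q),np.median(q[:,2]))
```

```text
scene red 190 [ 0.6044 -0.0775  0.0766]
  z0.03 4 [ 0.6378 -0.0842  0.0388] 0.636 0.641
  z0.04 19 [ 0.6204 -0.0793  0.045 ] 0.591 0.645
  z0.05 32 [ 0.5944 -0.0757  0.0547] 0.589 0.599
  z0.06 22 [ 0.5978 -0.0769  0.0648] 0.593 0.605
  z0.07 22 [ 0.5995 -0.0772  0.0744] 0.596 0.607
  z0.08 28 [ 0.6024 -0.0773  0.0842] 0.597 0.61
  z0.09 26 [ 0.605  -0.0781  0.095 ] 0.601 0.613
  z0.10 36 [ 0.6095 -0.0777  0.1051] 0.604 0.618
  z0.11 1 [ 0.6069 -0.0744  0.1102] 0.607 0.607
scene blue 119 [0.627  0.1264 0.0773]
  z0.04 12 [0.6429 0.125  0.045 ] 0.614 0.665
  z0.05 17 [0.6186 0.1286 0.0554] 0.616 0.626
  z0.06 16 [0.621  0.1265 0.0646] 0.617 0.625
  z0.07 18 [0.6234 0.1263 0.0749] 0.619 0.63
  z0.08 17 [0.6258 0.1263 0.0848] 0.621 0.631
  z0.09 20 [0.6295 0.1259 0.0947] 0.625 0.636
  z0.10 19 [0.6315 0.1258 0.1051] 0.626 0.636
fence top 289 ((591.203369140625, 37.97437286376953), (295.7577819824219, 107.9040756225586), 83.5040512084961)
[0.11520446 0.9933418  0.6016491  0.02042788]
block [273 185  41  29 570] 0.03586539718552352 ((295.7865295410156, -158.39727783203125), (754.415649414
[... 635 characters left out ...]
 z0.04 22 [0.648  0.1298 0.0456] 0.615 0.668
  z0.05 31 [0.6205 0.1329 0.0544] 0.615 0.629
  z0.06 28 [0.6228 0.1334 0.0652] 0.618 0.632
  z0.07 24 [0.6255 0.1332 0.0745] 0.621 0.633
  z0.08 30 [0.628  0.133  0.0848] 0.623 0.639
  z0.09 27 [0.631  0.1326 0.095 ] 0.625 0.641
  z0.10 34 [0.6346 0.1322 0.1053] 0.629 0.642
  z0.11 5 [0.6339 0.13   0.1109] 0.631 0.636
fence top 306 ((583.9100341796875, 25.800521850585938), (264.96124267578125, 239.3568115234375), 30.295372009277344)
[0.11716153 0.99311286 0.608388   0.06901141]
block [296 222  41  28 614] 0.03771027126948177 ((396.53125, 253.57774353027344), (87.44853210449219, 635.3662719726562), 36.507720947265625)
bed 4109 0.012224536986068995
```

Call:
apply_moves(commands=[[-0.079,0.14,0.084,0,0,-83.3,0],[-0.079,0.14,0.084,0,0,-83.3,0],[-0.079,0.14,0.084,0,0,-83.3,0],[-0.079,0.14,0.084,0,0,-83.3,0],[-0.079,0.14,0.084,0,0,-83.3,0],[-0.079,0.14,0.084,0,0,-83.3,0],[-0.079,0.14,0.084,0,0,-83.3,0],[-0.079,0.14,0.084,0,0,-83.3,0],[-0.079,0.14,0.084,0,0,-83.3,0],[-0.079,0.14,0.084,0,0,-83.3,0]])

```text
time: 1.35
position: [0.6399, -0.079, 0.2197]
orientation: [[-0.993, 0.12, -0.0], [0.12, 0.993, 0.0], [0.0, -0.0, -1.0]]
wrist_force: [0.1, -0.2, 0.4]
width: -0.0003
grasp_force: 0.0
```

Run:
```python
from h import *
s=get_state();print(s["position"],s["orientation"].round(3) if hasattr(s["orientation"],"round") else s["orientation"],s["time"],s["joint_positions"],s["width"])
c=cam("wrist");print("wristcam",-c[3].T@c[4])
for n in("wrist","scene"):
    p,d=snapshot(n);np.savez(n+"1",p=p,d=d);cv2.imwrite(f"pics/{n}1.png",p[...,::-1])
# block robust
for n,roi in(("scene",(268,180,318,225)),("side",(290,215,342,258))):
    z=np.load(n+".npz");p,d=z["p"],z["d"];W=cloud(n,d);V=p.max(2)
    m=np.zeros((400,640),bool);m[roi[1]:roi[3],roi[0]:roi[2]]=1
    m&=(W[...,2]>.030)&(W[...,2]<.044)&(W[...,0]<.585)&(W[...,0]>.48)&(V>60)
    m=cv2.morphologyEx(m.astype(np.uint8),cv2.MORPH_OPEN,np.ones((3,3)))>0
    q=W[m];print(n,len(q),np.median(q[:,2]),q.mean(0),cv2.minAreaRect((q[:,:2]*1000).astype(np.float32)))
```

```text
[ 0.63991167 -0.07898494  0.21966671] [[-0.993  0.12  -0.   ]
 [ 0.12   0.993  0.   ]
 [ 0.    -0.    -1.   ]] 1.35 [-1.22798046e-01  5.41572723e-01  2.29460594e-01  1.25910210e+00
 -3.12740821e-05 -2.56174926e-03] -0.00025980754589945604
wristcam [ 0.56592978 -0.07041435  0.28970575]
scene 488 0.035834967236526814 [0.55121061 0.03058309 0.03569513] ((553.9100952148438, 32.30681610107422), (52.54359436035156, 66.69999694824219), 81.0224838256836)
side 517 0.03762428412901721 [0.55164016 0.03490215 0.03726279] ((554.4771728515625, 31.968059539794922), (52.10712814331055, 64.74832916259766), 81.26124572753906)
```

View pics/wrist1.png

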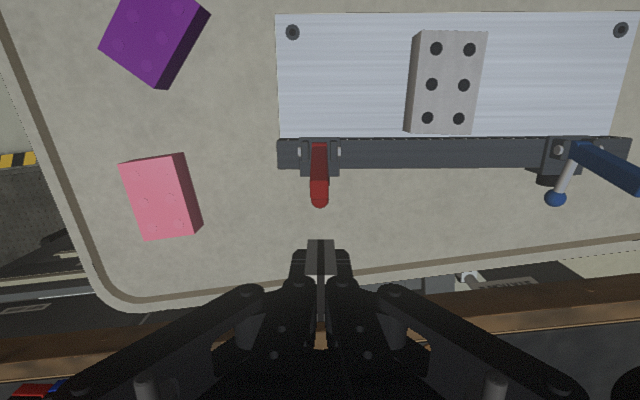

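Run:
```python
from h import *
c=cam("wrist");z=np.load("wrist1.npz");p,d=z["p"],z["d"];W=cloud("wrist",d,c)
for u,v in((310,245),(331,245),(310,265),(320,200),(320,150),(319,190),(300,60),(500,150),(450,60),(412,80),(430,150),(430,135)):print(u,v,W[v,u].round(4),p[v,u])
m=np.zeros((400,640),bool);m[20:142,395:500]=1;m&=(W[...,2]>.0335)&(W[...,2]<.042)&(p.max(2)>110)
q=W[m];print("block",m.sum(),np.median(q[:,2]),cv2.minAreaRect((q[:,:2]*1000).astype(np.float32)))
h=cv2.cvtColor(p,cv2.COLOR_RGB2HSV);r=((h[...,0]<8)|(h[...,0]>172))&(h[...,1]>120);r[:140]=0;r[215:]=0;r[:,:300]=0;r[:,345:]=0
q=W[r];print("red",len(q),q.mean(0),q.min(0),q.max(0))
m=np.zeros((400,640),bool);m[130:175,345:530]=1;m&=(W[...,2]>.030)&(W[...,2]<.039)&(p.max(2)<110)
q=W[m];print("fence",len(q),cv2.minAreaRect((q[:,:2]*1000).astype(np.float32)))
```

```text
310 245 [ 0.629  -0.0831  0.1582] [71 69 68]
331 245 [ 0.6304 -0.073   0.1578] [72 71 66]
310 265 [ 0.6293 -0.0825  0.1768] [67 65 62]
320 200 [ 0.6423 -0.0799  0.0451] [119  49  43]
320 150 [ 0.5973 -0.0744  0.0656] [88 51 50]
319 190 [ 0.6156 -0.0773  0.1098] [124  53  48]
300 60 [ 0.5273 -0.0831  0.0118] [164 172 179]
500 150 [0.62   0.0765 0.0341] [71 73 78]
450 60 [0.5448 0.0323 0.0381] [150 149 152]
412 80 [0.5552 0.0061 0.0272] [88 87 85]
430 150 [0.6128 0.0175 0.0342] [64 69 73]
430 135 [0.6031 0.025  0.013 ] [170 176 186]
block 5905 0.03749292134392379 ((562.1106567382812, 30.724946975708008), (51.2862663269043, 76.3367919921875), 81.77606201171875)
red 827 [ 0.6134978  -0.07744422  0.09156544] [ 0.56594678 -0.08726584  0.04117731] [ 0.64963778 -0.06945164  0.28979824]
fence 5469 ((613.45166015625, 25.17169952392578), (159.8723602294922, 32.534786224365234), 83.01797485351562)
```

The wrist view shows the red bar end at (320,200) in line with the closed fingertips at (320,245). The block's top face is centred near (447,82), which gives (0.562, 0.031). I'll flip the stop down now.

Call:
apply_moves(commands=[[0,0,0.035,0,0,0,0],[0,0,0.07,0,0,0,0],[0,0,0.07,0,0,0,0],[0.02,0,0.07,0,0,0,0],[0.037,0,0.07,0,0,0,0],[0.054,0,0.07,0,0,0,0],[0.07,0,0.07,0,0,0,0],[0.085,0,0.07,0,0,0,0],[0.09,0,0.07,0,0,0,0],[0.09,0,0.07,0,0,0,0],[0.09,0,0.03,0,0,0,0],[0.09,0,0,0,0,0,0]])

```text
time: 2.95
position: [0.5513, -0.0686, 0.2216]
orientation: [[-0.993, 0.117, 0.001], [0.117, 0.993, -0.0], [-0.001, -0.0, -1.0]]
wrist_force: [-0.5, 0.4, 0.2]
width: 0.0001
grasp_force: 0.0
```

Run:
```python
from h import *
p,d=snapshot("side");p2,d2=snapshot("scene")
a=np.hstack([cv2.resize(p[150:310,220:400],None,fx=2,fy=2),cv2.resize(p2[120:280,210:390],None,fx=2,fy=2)])
cv2.imwrite("pics/down.png",a[...,::-1]);s=get_state();print(s["position"],s["time"])
```

```text
[ 0.55260755 -0.06872549  0.22344211] 3.05
```

View pics/down.png

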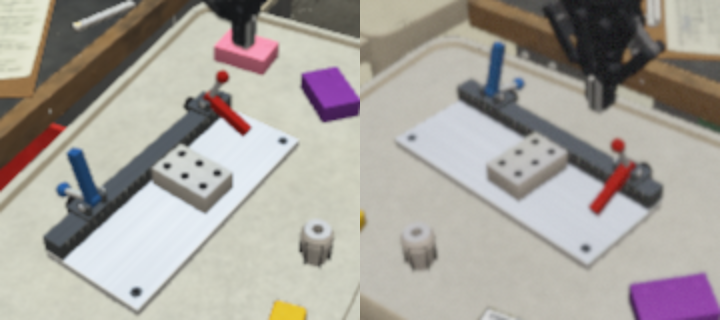

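Both views show the red bar down over the bed (left crop (230,112), right crop (612,187)), with the lever upright and the block undisturbed. Next I'll set up the push.

Call:
apply_moves(commands=[[0.0036,0.05,0,0,0,10,0.04],[0.0036,0.1,0,0,0,20,0.04],[0.0036,0.15,0,0,0,30,0.04],[0.0036,0.15,0,0,0,40,0.04],[0.0036,0.15,0,0,0,50,0.04],[0.0036,0.15,0,0,0,60,0.04],[0.0036,0.15,0,0,0,70,0.04],[0.0036,0.15,0,0,0,80,0.04],[0.0036,0.15,0.02,0,0,90,0.04],[0.0036,0.15,0.06,0,0,90,0.04],[0.0036,0.15,0.1,0,0,90,0.04],[0.0036,0.15,0.1,0,0,90,0.04]])

```text
time: 4.55
position: [0.563, 0.0807, 0.1173]
orientation: [[0.117, 0.993, -0.005], [0.993, -0.117, -0.001], [-0.001, -0.005, -1.0]]
wrist_force: [-0.5, -0.0, 0.6]
width: 0.0404
grasp_force: 0.0
```

Run:
```python
from h import *
s=get_state();print(s["position"],s["time"],s["width"])
p,d=snapshot("wrist");p2,d2=snapshot("scene")
a=np.vstack([cv2.resize(p,(480,300)),cv2.resize(p2[130:260,220:428],(480,300))])
cv2.imwrite("pics/pre.png",a[...,::-1])
```

```text
[0.56302511 0.08066923 0.11733188] 4.55 0.040444456529158616
```

View pics/pre.png

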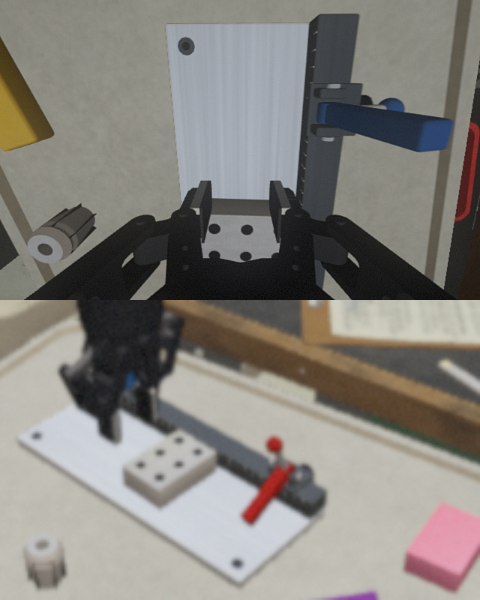

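The fingers are clear of the block's near-blue face in both views, and the red bar is still down at (268,492). I'll descend and push.

Call:
apply_moves(commands=[[0,0,0.016,0,0,0,0.04],[0,0,0.031,0,0,0,0.04],[0,0,0.031,0,0,0,0.04],[-0.01,0,0.031,0,0,0,0.04],[-0.02,0,0.031,0,0,0,0.04],[-0.03,0,0.031,0,0,0,0.04],[-0.04,0,0.031,0,0,0,0.04],[-0.05,0,0.031,0,0,0,0.04],[-0.06,0,0.031,0,0,0,0.04],[-0.068,0,0.031,0,0,0,0.04],[-0.074,0,0.031,0,0,0,0.04],[-0.074,0,0.031,0,0,0,0.04]])

```text
time: 6.15
position: [0.5559, 0.0065, 0.0892]
orientation: [[0.118, 0.993, 0.0], [0.993, -0.118, -0.0], [-0.0, 0.0, -1.0]]
wrist_force: [-0.9, -1.0, -0.4]
width: 0.0399
grasp_force: 0.0
```

Run:
```python
from h import *
s=get_state();print(s["position"],s["time"],s["wrist_force"])
p,d=snapshot("side");p2,d2=snapshot("scene")
a=np.hstack([cv2.resize(p[160:290,260:360],None,fx=3,fy=3),cv2.resize(p2[140:270,270:370],None,fx=3,fy=3)])
cv2.imwrite("pics/push.png",a[...,::-1])
```

```text
[0.55591218 0.00652499 0.08917633] 6.15 [-0.89377746 -0.96379912 -0.42334621]
```

View pics/push.png

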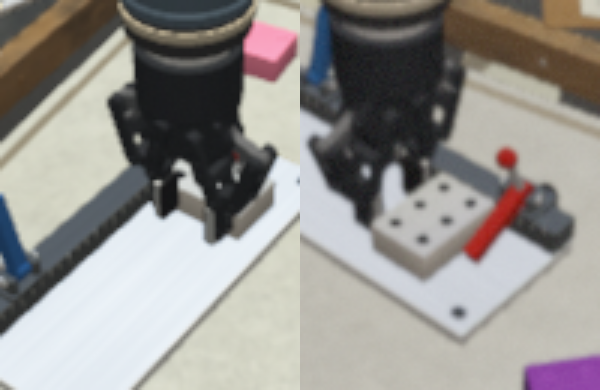

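The block is square and a few mm short of the bar in the right-hand crop, around (480,225). I'll creep on to contact.

Call:
apply_moves(commands=[[-0.002,0,0,0,0,0,0.04],[-0.004,0,0,0,0,0,0.04],[-0.006,0,0,0,0,0,0.04],[-0.007,0,0,0,0,0,0.04],[-0.007,0,0,0,0,0,0.04]])

```text
time: 6.88
position: [0.5552, 0.0008, 0.089]
orientation: [[0.116, 0.993, 0.0], [0.993, -0.116, 0.001], [0.001, 0.0, -1.0]]
wrist_force: [0.7, 5.0, 1.1]
width: 0.04
grasp_force: 2.4
```

Run:
```python
from h import *
s=get_state();print(s["position"],s["time"],s["wrist_force"])
p,d=snapshot("scene");W=cloud("scene",d);cv2.imwrite("pics/push2.png",cv2.resize(p[150:270,280:380],None,fx=5,fy=5)[...,::-1])
h=cv2.cvtColor(p,cv2.COLOR_RGB2HSV)
m=np.zeros((400,640),bool);m[190:240,290:350]=1;m&=(W[...,2]>.031)&(W[...,2]<.042)&(h[...,1]<60)&(p.max(2)>110)
m=cv2.morphologyEx(m.astype(np.uint8),cv2.MORPH_CLOSE,np.ones((5,5)))>0
q=W[m];print(len(q),q.mean(0),cv2.minAreaRect((q[:,:2]*1000).astype(np.float32)))
```

```text
[0.55519638 0.00081897 0.08899367] 6.875 [0.74693216 5.01316288 1.14669285]
734 [ 0.5546941  -0.03532782  0.03697682] ((308.7935485839844, -186.34640502929688), (735.5855712890625, 107.57678985595703), 29.40154266357422)
```

View pics/push2.png

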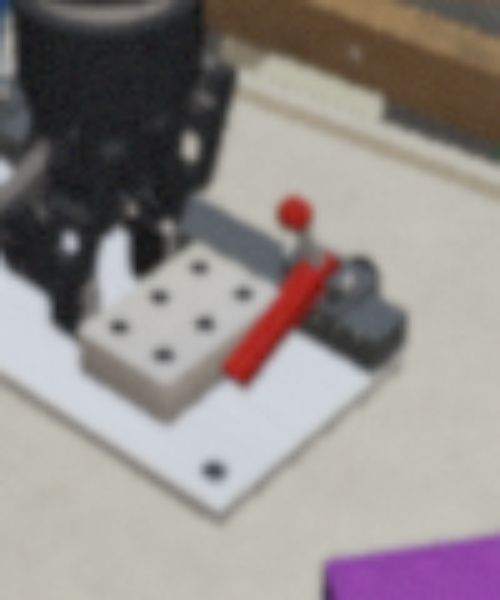

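The block now almost touches the bar, at about (245,340). I'll go 2 mm more, then back off.

Call:
apply_moves(commands=[[-0.001,0,0,0,0,0,0.04],[-0.002,0,0,0,0,0,0.04],[-0.002,0,0,0,0,0,0.04],[-0.002,0,0,0,0,0,0.04]])

```text
time: 7.42
position: [0.555, -0.0012, 0.089]
orientation: [[0.116, 0.993, 0.0], [0.993, -0.116, 0.001], [0.001, 0.0, -1.0]]
wrist_force: [0.8, 5.5, 1.0]
width: 0.0401
grasp_force: 2.6
```

Call:
apply_moves(commands=[[-0.001,0,0,0,0,0,0.04],[-0.0015,0,0,0,0,0,0.04],[-0.0015,0,0,0,0,0,0.04]])

```text
time: 7.8
position: [0.5548, -0.0021, 0.089]
orientation: [[0.116, 0.993, 0.0], [0.993, -0.116, 0.002], [0.002, 0.0, -1.0]]
wrist_force: [0.4, 10.3, 1.7]
width: 0.04
grasp_force: 5.2
```

Contact is confirmed, as the force doubled. I'll retreat, rise, turn and go in front of the lever.

Call:
apply_moves(commands=[[0.01,0,0,0,0,0,0.04],[0.02,0,0,0,0,0,0.04],[0.02,0,-0.06,0,0,0,0.04],[0.02,0,-0.12,0,0,0,0.02],[0.0,-0.003,-0.133,0,0,-10,0],[-0.03,-0.003,-0.133,0,0,-20,0],[-0.067,-0.003,-0.133,0,0,-30,0],[-0.067,-0.003,-0.133,0,0,-40,0],[-0.067,-0.003,-0.133,0,0,-50,0],[-0.067,-0.003,-0.133,0,0,-60,0],[-0.067,-0.003,-0.133,0,0,-70,0],[-0.067,-0.003,-0.133,0,0,-80,0]])

```text
time: 9.3
position: [0.5439, -0.0688, 0.2219]
orientation: [[-0.96, 0.282, -0.0], [0.282, 0.96, -0.0], [0.0, -0.0, -1.0]]
wrist_force: [-0.4, -0.2, -0.2]
width: 0.0001
grasp_force: 0.0
```

Call:
apply_moves(commands=[[0,0,0,0,0,-10,0],[0,0,0,0,0,-10,0],[0,0,0,0,0,-10,0]])

```text
time: 9.68
position: [0.5439, -0.069, 0.2219]
orientation: [[-0.993, 0.121, -0.0], [0.121, 0.993, -0.0], [0.0, -0.0, -1.0]]
wrist_force: [0.2, 0.7, -0.5]
width: -0.0
grasp_force: 0.0
```

Run:
```python
from h import *
s=get_state();print(s["position"],s["time"])
p,d=snapshot("wrist");W=cloud("wrist",d);p2,d2=snapshot("side")
h=cv2.cvtColor(p,cv2.COLOR_RGB2HSV);r=((h[...,0]<8)|(h[...,0]>172))&(h[...,1]>120)&(W[...,2]>.02)&(W[...,2]<.12)&(abs(W[...,1]+.07)<.04)
q=W[r&(W[...,2]>.08)];print("ball",len(q),q.mean(0) if len(q) else 0)
m=(W[...,2]>.0335)&(W[...,2]<.042)&(p.max(2)>110)&(W[...,0]>.48)&(W[...,0]<.61)&(abs(W[...,1]+.035)<.06)&~r
q=W[m];print("block",len(q),cv2.minAreaRect((q[:,:2]*1000).astype(np.float32)))
a=np.hstack([cv2.resize(p,(480,300)),cv2.resize(p2[150:250,270:370],(300,300))])
cv2.imwrite("pics/lev.png",a[...,::-1])
```

```text
[ 0.54389905 -0.06900619  0.22189478] 9.675
ball 0 0
block 4094 ((554.5549926757812, -38.47156524658203), (50.467018127441406, 76.05844116210938), 83.4400405883789)
```

View pics/lev.png

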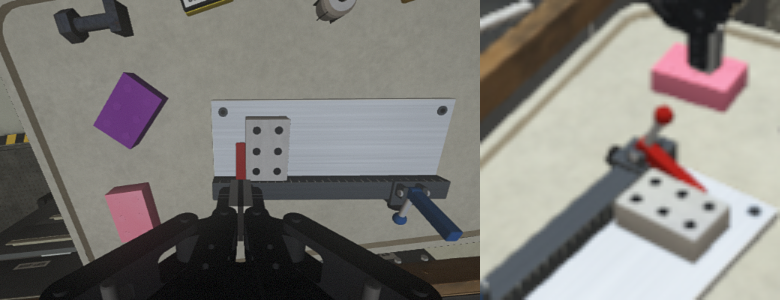

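The wrist view shows the block square against the red bar, with block at (267,150) and bar at (241,160) and the ball hidden behind the gripper. I'll flip the stop up.

Call:
apply_moves(commands=[[0,0,0.04,0,0,0,0],[0,0,0.078,0,0,0,0],[0,0,0.078,0,0,0,0],[-0.015,0,0.078,0,0,0,0],[-0.03,0,0.078,0,0,0,0],[-0.045,0,0.078,0,0,0,0],[-0.06,0,0.078,0,0,0,0],[-0.075,0,0.078,0,0,0,0],[-0.087,0,0.078,0,0,0,0],[-0.087,0,0.078,0,0,0,0],[-0.087,0,0.078,0,0,0,0],[-0.09,0,0.03,0,0,0,0]])

```text
time: 11.28
position: [0.631, -0.0794, 0.1899]
orientation: [[-0.993, 0.117, -0.006], [0.117, 0.993, 0.001], [0.006, 0.0, -1.0]]
wrist_force: [0.4, 0.7, 0.9]
width: -0.0001
grasp_force: 0.0
```

Call:
apply_moves(commands=[[0,0,-0.05,0,0,0,0],[0,0,-0.09,0,0,0,0],[0,0,-0.09,0,0,0,0],[0,0,-0.09,0,0,0,0]])

```text
time: 11.78
position: [0.6328, -0.0797, 0.2817]
orientation: [[-0.993, 0.117, -0.0], [0.117, 0.993, 0.0], [0.0, 0.0, -1.0]]
wrist_force: [0.5, 0.3, -0.4]
width: -0.0
grasp_force: 0.0
```

Run:
```python
from h import *
s=get_state();print(s["position"],s["time"])
p,d=snapshot("scene");p2,d2=snapshot("side")
for n,P,D in(("scene",p,d),("side",p2,d2)):
    W=cloud(n,D);h=cv2.cvtColor(P,cv2.COLOR_RGB2HSV);r=((h[...,0]<8)|(h[...,0]>172))&(h[...,1]>120)&(W[...,2]>.09)&(W[...,2]<.12)&(abs(W[...,1]+.07)<.04)
    q=W[r];print(n,len(q),q.mean(0))
a=np.hstack([cv2.resize(p[150:270,280:380],None,fx=3,fy=3),cv2.resize(p2[150:270,260:360],None,fx=3,fy=3)])
cv2.imwrite("pics/up.png",a[...,::-1])
```

```text
[ 0.6328383  -0.07966358  0.28169958] 11.775
scene 60 [ 0.60769392 -0.07764094  0.10118977]
side 57 [ 0.61042119 -0.07266039  0.10082524]
```

View pics/up.png

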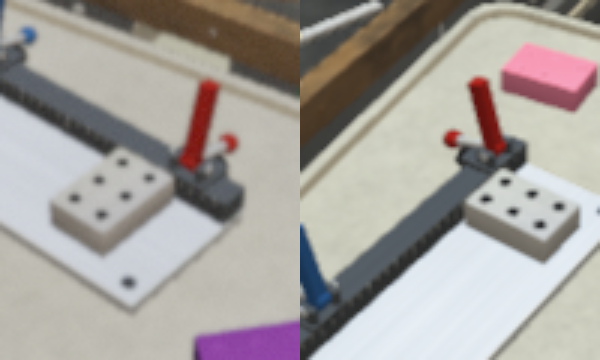

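The red bar stands fully up and back (left (200,120), right (487,115)), the block is in place, and the arm is clear.

```bash
python3 -c "
from rig import *
print(close_job())"
```

```text
the job is handed in; nothing more can be done
None
```

The job is handed in: I flipped the red stop down, pushed the block along the fence until it touched the stop, and flipped the stop fully up and back; the last pictures showed the block still square at its gauged place and the arm clear, at about 12 s of the 46 s allowed, though no verdict was returned.

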